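Load the two-part filler stand and open the hardener

TASK

Set up the two-part joint filler for mixing, base first and the air-sensitive hardener last: stand the tall grey-lidded base jar in the one-dot pocket of the stand and let go of it, then the short red-lidded hardener jar in the two-dot pocket, each upright and fully home. With the square pocket bracing the hardener jar, unscrew its tight red lid anticlockwise, stop turning once the threads let go, and lift it until its lower edge is about a finger's width above the jar's mouth. Finish while still holding the lid there, level and over the mouth, with both jars home; keep the jars upright throughout and leave the two cartridges, the blue tool and the orange wedge where they are.

Things in the scene. Friction and masses are not known exactly. Their poses are not given: they have to be found in the camera images.
- base_jar: Tall white square plastic jar, grey band, fixed ribbed grey lid; one rigid piece, 0.3 kg. Body 56 x 56 mm, 76 mm high. Origin in the middle of the square body; underside 38 mm below, shoulder 38 mm above. Lid 55 mm in diameter, from 50 to 73.5 mm above the origin; carry the jar by it. z up, x and y square to the flat sides.
- hardener_jar: Short white square plastic jar, red band, 0.22 kg, its own lid (lid) screwed on. Body 56 x 56 mm, 56 mm high. Origin in the middle of the square body; underside 28 mm below, shoulder 28 mm above, rim of the round 42 mm neck 58 mm above. z up, x and y square to the flat sides. May be carried by its lid. Unbraced, it tends to turn with the lid.
- lid: Hardener jar's ribbed red screw lid, 55 mm in diameter, 23.5 mm high, 40 g. Origin at its centre, z up. Shut, it is 52 mm above the jar's origin, its lower edge 12 mm above the shoulder. Takes some 0.45 to 0.7 N m to start, as a gasket presses on the rim; the fingers need not rise while turning (thread rise 2 mm). Freed, it lifts straight off; at 70 mm above the jar's origin its lower edge is level with the rim.
- lid_mark (a point): Point on the lid's top rim, on its +x axis, 27.5 mm from the lid's axis, at the end of a white bar. Shut, it stands over the jar's +x side (black dot on the shoulder) within 4 degrees. Anticlockwise from above opens: the threads let go 56 to 66 degrees from shut, and near 90 the lugs meet the next threads; the jar first gives 5 degrees or so in its pocket.
- pocket1 (a point): Centre of the mouth of the one-dot pocket, on top of its fixed wooden block 96 x 104 mm, 46 mm above the shelf; one black dot 41 mm to -x. Pocket 60 x 60 mm, square to this point's x and y, 28 mm deep, flat floor, edge bevelled 4 mm. A jar fits in any of four square turns. Base jar home: its origin 10 mm above this point. The other pocket is 110 mm away along y.
- pocket2 (a point): Centre of the mouth of the two-dot pocket (two black dots, 18 mm apart, on its -x side); otherwise like pocket1. Hardener jar home: its origin level with this point (within 0.5 mm), its shut lid's centre 52 mm above.
- cartridge1: Closed white sealant cartridge with a grey band, standing, 49 mm in diameter, 234 mm high, 0.38 kg; origin at the centre of its underside. Leave alone.
- cartridge2: Closed white sealant cartridge with a blue band, the same size, standing; origin at the centre of its underside. Leave alone.
- caulk_tool: Blue plastic caulk removal tool lying flat along its x axis, 160 x 42 x 12 mm; origin on its underside near its middle. Leave alone.
- wedge: Orange hard-silicone finishing wedge lying flat, 72 x 40 x 7 mm; origin on its underside near its middle. Leave alone.
Things that resemble listed ones, but are neither listed nor needed, are in the scene too. What is meant by the lid is not purple, and is the smaller of those in its own colour. What is shaped like the base_jar but purple is not meant.

How it is judged:
By the outcome, as a careful person would: the job done as asked, in the order asked, and still so for the second after the job is handed in, while the arm keeps its last pose, push and grip.
It also fails if it takes over 61 s, if anything falls off the work surface, if the arm or the gripper's body presses on something with over 40 N, if the wrist force passes 120 N, or if a joint passes its speed limit or range.

ROBOT

A 6-joint arm with a two-finger parallel gripper is mounted at the origin on the work surface. World frame = base frame: x ahead of the robot, y to its left, z up, the work surface at z = 0. Lengths are in m, angles in rad, forces in N, time in s.
With the tool pointing down it reaches from about 0.15 to 0.775 m from the base axis. Payload 6.1 kg.
Tool frame: the origin (TCP) lies at the very end of the fingers, on their centre line; the grasp point (between the pads) lies 19 mm behind it; x points along the fingers, z is the direction in which the jaws open and shut, and the axes are right-handed (so a half turn about x gives the same grasp; the last joint's range is limited). The gripper opens to 85 mm and grips with 20 to 120 N. Pads are 22 mm wide; open, the fingers measure 114 mm over their backs; the gripper's body (76 mm by 85 mm) begins 54 mm behind the grasp point. The pads swing forward as they close: fully open they stand 13 mm farther back than shut.
Start: joints at [-1.172, 0.126, -0.04, 1.405, 0, 1.571], TCP at [0.204, -0.484, 0.231] pointing down, gripper open.
Joint ranges: [-2.72, 2.72], [-0.95, 1.95], [-1.27, 1.35], [-1.78, 2.02], [-1.46, 1.47], [-3.14, 3.14]. Speed limits (rad/s): [2.39, 2.39, 3.01, 3.14, 3.14, 3.14].

INTERFACE

Orientations are given as a unit quaternion [x, y, z, w].
In Python, from station import robot gives the robot as it stands. Calls block until the motion is done:
- robot.move_ptp(position, orientation): joint-space move of the TCP to a pose.
- robot.movel(position, speed=0.15, attitude=None): straight line of the TCP; attitude=None keeps the orientation; speed is the mean speed in m/s.
- robot.goto_joints(angles): joint-space move.
- robot.command_gripper(opening): opening from 0.0 (shut) to 1.0 (fully open); the grip force is fixed at half the most; returns when the fingers have stopped.
- robot.dwell(seconds).
- robot.inverse_kinematics(position, orientation): joint angles nearest the present ones, or None.
- robot.get_image(name): name is "scene" or "top"; returns the picture (400x640x3 uint8, red, green, blue); there is no depth.
- robot.camera_model(name): a dict with "vfov" (degrees; the focal length in pixels is half the picture's height over the tangent of half this angle, whatever the lens; pixels are square), "cx", "cy" (the principal point, pixels), "k1" (the pictures are not rectified: a ray, as slopes to the right and down, at radius r is drawn at 1 + k1 r^2 times it, then the intrinsics apply), "R" (3x3) and "t" (3): a world point X has camera coordinates R X + t. Camera axes: x right, y down, z forward; pixel columns grow to the right and rows downward; lengths in m; the calibration is good to about 2 mm. A picture is of the moment at which its call begins. camera_model takes no time and is no camera call.
A pose or a line that the arm cannot do raises robot.PlanningError and nothing moves.
- robot.close_job(): hands the job in, once; it reports no verdict.
Readings, each from a call of its own:
- robot.get_time(): time.
- robot.get_qpos(): joint angles.
- robot.get_qvel(): joint speeds.
- robot.get_joint_efforts(): joint torques, N m.
- robot.get_tool_pos(): TCP position.
- robot.get_ee_rot(): TCP orientation.
- robot.get_force(): force on the tool from outside, world axes, zero at the start.
- robot.get_torque(): the same for the moment, N m.
- robot.get_opening(): opening from 0.0 (shut) to 1.0 (fully open).
Only numpy, scipy, OpenCV 4.12 (cv2) and the standard library are available. Lean on these libraries where they do the work, as an engineer would, in place of code of your own. Each camera call takes 0.05 s, during which the arm holds its last target.

## Working session

There is one attempt and no reset: what is moved stays moved. The work goes in short steps, each a Python script; the robot and the scene stay as the last script left them, time stands still between calls to the robot, and variables do not carry over. Pictures are saved under pics/ and viewed, and the job is handed in when it is done.

```bash
ls; mkdir -p pics; python3 - <<'E'
from station import robot
import cv2
for n in("scene","top"):
    im=robot.get_image(n); cv2.imwrite(f"pics/{n}0.png",im[:,:,::-1]); m=robot.camera_model(n); print(m)
print(robot.get_time(),robot.get_ee_rot(),robot.get_opening())
E
```

```text
pics
{'vfov': 42.623541924661204, 'cx': 324.04345069499067, 'cy': 194.1396727761783, 'k1': -0.04883037292600917, 'R': array([[-0.39867367,  0.91708459, -0.00389377],
       [ 0.66077543,  0.28430195, -0.69465692],
       [-0.63595214, -0.27951433, -0.71933067]]), 't': array([ 0.10808931, -0.39990532,  1.5865412 ])}
{'vfov': 45.165733067752655, 'cx': 315.63234530478553, 'cy': 203.5489476202137, 'k1': -0.11019887702301619, 'R': array([[-0.08103065, -0.99669202, -0.0062498 ],
       [-0.9728749 ,  0.08045435, -0.21689057],
       [ 0.21667592, -0.01149451, -0.97617592]]), 't': array([0.19301184, 0.59544264, 0.97761986])}
0.1 [ 0.39132063  0.58955578 -0.39076892  0.58872048] 0.9988583704082682
```

View pics/scene0.png

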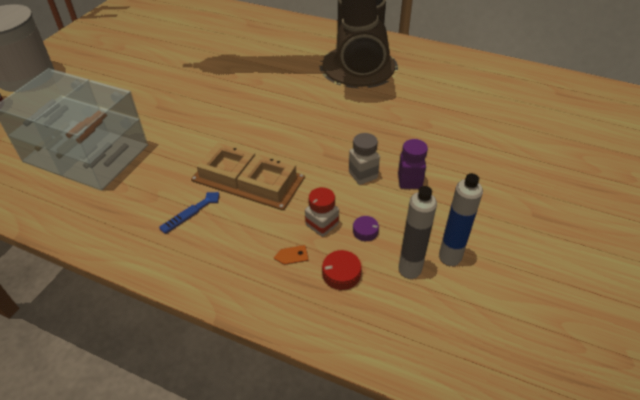

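View pics/top0.png

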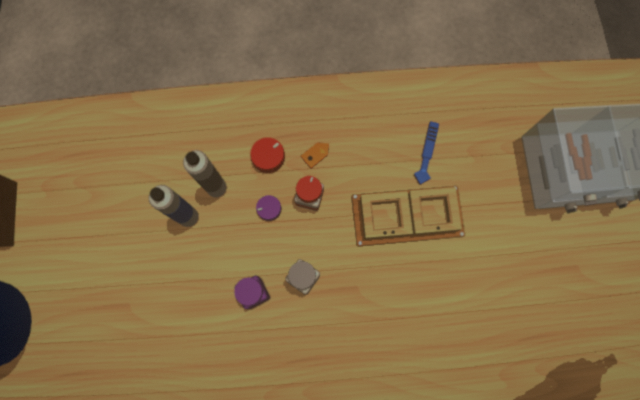

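Red-lid candidates in the top view are the lid on the white jar (309,189) and a larger loose red disc (268,155). Purple lookalikes are a small lid (268,208) and a jar (250,292). The lid meant is the smaller red one, on the white jar. The base jar is the grey-lidded white one at (302,275). I'll confirm both in enlarged crops.

```bash
cat > h.py <<'E'
import numpy as np,cv2
from scipy.optimize import least_squares
def K(m):
    f=200/np.tan(np.radians(m['vfov'])/2); return f
def proj(m,X):
    X=np.atleast_2d(X); c=X@m['R'].T+m['t']; s=c[:,:2]/c[:,2:]; r2=(s**2).sum(1,keepdims=True)
    return s*(1+m['k1']*r2)*K(m)+[m['cx'],m['cy']]
def ray(m,uv):
    d=(np.array(uv,float)-[m['cx'],m['cy']])/K(m); s=d.copy()
    for _ in range(20): s=d/(1+m['k1']*(s@s))
    v=m['R'].T@np.r_[s,1]; return -m['R'].T@m['t'],v
def atz(m,uv,z):
    o,v=ray(m,uv); return o+v*(z-o[2])/v[2]
def tri(ms,uvs):
    A=np.zeros((3,3));b=np.zeros(3)
    for m,uv in zip(ms,uvs):
        o,v=ray(m,uv); v=v/np.linalg.norm(v);P=np.eye(3)-np.outer(v,v);A+=P;b+=P@o
    return np.linalg.solve(A,b)
def crop(im,x,y,w,h,s):
    return cv2.resize(im[y:y+h,x:x+w],None,fx=s,fy=s,interpolation=cv2.INTER_CUBIC)
E
python3 - <<'E'
import cv2,numpy as np
from h import crop
t=cv2.imread('pics/top0.png');s=cv2.imread('pics/scene0.png')
cv2.imwrite('pics/c1.png',np.hstack([crop(t,270,165,65,60,6),crop(t,270,250,65,60,6)]))
cv2.imwrite('pics/c2.png',crop(t,345,180,125,70,6))
cv2.imwrite('pics/c3.png',crop(s,185,140,130,72,6))
cv2.imwrite('pics/c4.png',np.hstack([crop(s,290,180,65,60,6),crop(s,335,125,65,60,6)]))
E
```

```text
(no output)
```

View pics/c1.png

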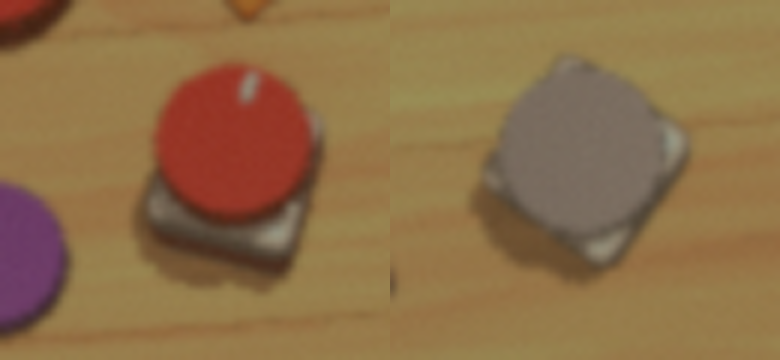

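View pics/c2.png

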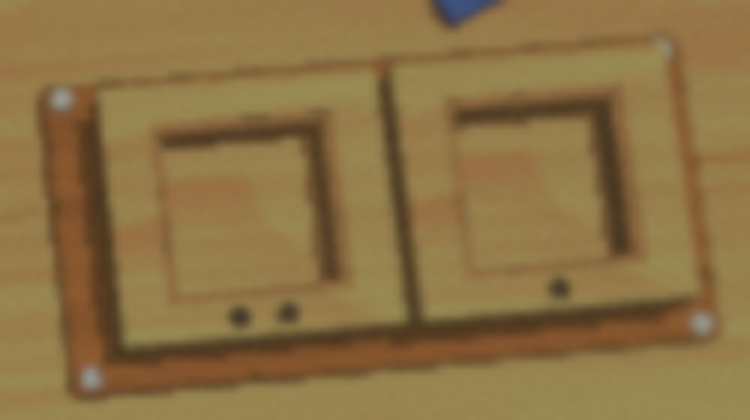

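View pics/c3.png

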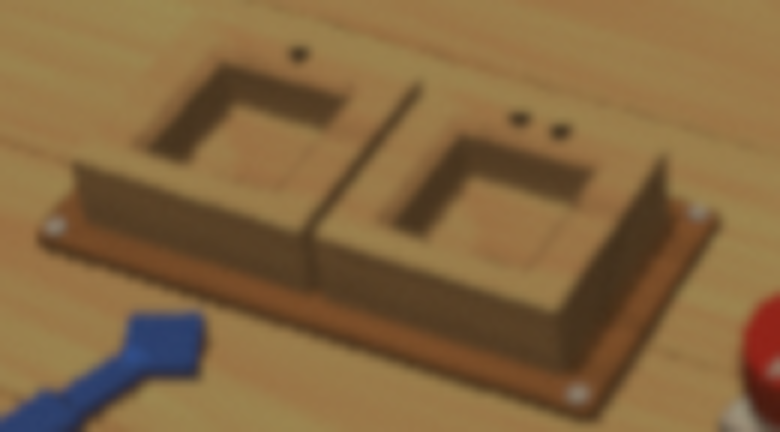

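View pics/c4.png

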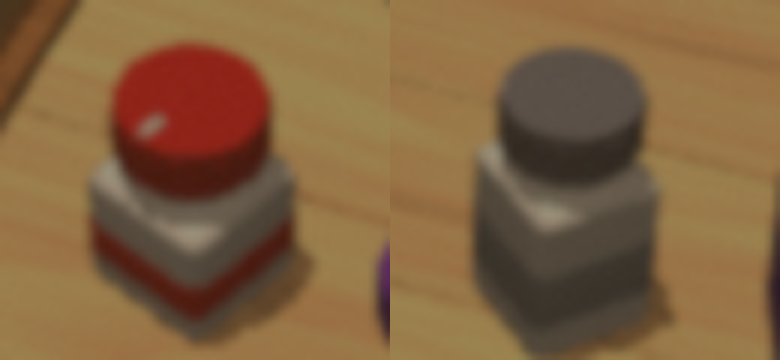

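The crops confirm both jars: the small red lid with its white mark on the red-band jar, and the grey lid on the grey-band jar. The one-dot pocket is on the right in the top view and the two-dot pocket on the left. Next I'll fit the poses.

```bash
cat > fit.py <<'E'
from station import robot
from h import *
T=robot.camera_model('top');S=robot.camera_model('scene')
c=lambda o,p:(np.array(p)+.5)/6-.5+o
# stand: frame at pocket1
P=lambda x,y:[x,y,0]
tp=[((240,317),P(-41,119)),((288,312),P(-41,101)),((559,288),P(-41,0)),
((97,92),P(48,162)),((384,66),P(48,58)),((122,348),P(-48,162)),((410,320),P(-48,58)),((390,65),P(48,52)),((668,40),P(48,-52)),((420,320),P(-48,52)),((705,293),P(-48,-52))]
sp=[((299,54),P(-41,0)),((519,118),P(-41,101)),((560,131),P(-41,119)),((558,315),P(48,162)),((663,158),P(-48,162)),((318,228),P(48,58)),((76,162),P(48,-52)),((420,88),P(-48,52))]
def fit(mo,pts,p0,free):
    def X(p,L): 
        cc,ss=np.cos(p[3]),np.sin(p[3]); L=np.array(L)/1000.
        return L@np.array([[cc,ss,0],[-ss,cc,0],[0,0,1]])+p[:3]
    def r(q):
        p=np.array(p0,float);p[free]=q
        return np.concatenate([(proj(m,X(p,[l for _,l in pp]))-[c(o,u) for u,_ in pp]).ravel() for m,o,pp in pts])
    s=least_squares(r,np.array(p0)[free],loss='soft_l1',f_scale=.5)
    return s.x,np.round(r(s.x).reshape(-1,2),1)
for nm,pts in(("both",[(T,(345,180),tp),(S,(185,140),sp)]),("top",[(T,(345,180),tp)])):
    x,r=fit(None,pts,[.45,-.2,.05,0],[0,1,2,3]); print(nm,np.round(x,4),np.degrees(x[3]));print(r.tolist())
# lids: silhouette hull fit by mask
def hullmask(m,x,y,z0,z1,R=.0275):
    a=np.linspace(0,2*np.pi,72); q=np.vstack([np.c_[x+R*np.cos(a),y+R*np.sin(a),0*a+z] for z in(z0,z1)])
    return cv2.convexHull(proj(m,q).astype(np.float32))[:,0]
def bbox(m,*a):
    h=hullmask(m,*a);return np.r_[h.min(0),h.max(0)]
ims={'top':cv2.imread('pics/top0.png'),'scene':cv2.imread('pics/scene0.png')}
for nm,zc,bt,bs in(("hard",.080,[(270,165),(155,63,314,219)],[(290,180),(113,44,271,200)]),("base",.09975,[(270,250),(110,62,279,238)],[(335,125),(110,46,258,183)])):
    obs=lambda o,b:np.r_[c(o,b[:2]),c(o,b[2:])]
    for use in((1,1),(1,0),(0,1)):
        f=lambda p:np.concatenate([(bbox(m,p[0],p[1],zc-.01175,zc+.01175)-obs(*b))*u for m,b,u in((T,bt,use[0]),(S,bs,use[1]))])
        s=least_squares(f,[.4,0.05]);print(nm,use,np.round(s.x,4),np.round(f(s.x),1).tolist())
E
python3 fit.py
```

```text
both [ 0.5788 -0.1211  0.0445  0.0062] 0.3570202090600556
[[0.2, -0.1], [0.3, 0.0], [0.4, -0.1], [0.2, -0.2], [-1.5, 0.1], [0.8, -0.3], [-0.2, 0.1], [0.2, 0.0], [-0.7, 0.3], [0.8, -0.2], [-0.5, 0.1], [0.2, 0.4], [0.5, 0.6], [0.4, 0.4], [0.0, -0.4], [0.9, -1.2], [-0.5, 1.4], [-0.8, -0.2], [0.2, -1.5]]
top [ 0.5773 -0.1193  0.0526  0.0055] 0.31613362404473405
[[-0.0, 0.0], [0.2, 0.1], [0.6, 0.0], [-0.2, -0.4], [-1.5, -0.1], [0.3, -0.2], [-0.3, 0.2], [0.2, -0.1], [-0.4, 0.1], [0.8, -0.0], [-0.2, 0.2]]
hard (1, 1) [0.5917 0.1566] [1.7, 21.7, 1.2, 23.2, 10.0, -14.7, 9.3, -15.1]
hard (1, 0) [0.4  0.05] [60.0, 108.4, 61.3, 109.6, 0.0, -0.0, -0.0, -0.0]
hard (0, 1) [0.5221 0.1276] [0.0, 0.0, 0.0, 0.0, 10.8, -37.5, 8.9, -39.4]
base (1, 1) [0.4532 0.1349] [24.6, 0.1, 23.7, -1.3, -18.9, -6.1, -19.6, -5.9]
base (1, 0) [0.4757 0.1714] [5.7, -9.4, 4.7, -10.8, -0.0, 0.0, -0.0, 0.0]
base (0, 1) [0.4487 0.1852] [-0.0, 0.0, -0.0, 0.0, 1.9, -1.9, 1.7, -1.4]
```

```bash
sed -i 's/return cv2.convexHull(proj(m,q).astype(np.float32))\[:,0\]/return proj(m,q)/' fit.py; cat >> fit.py <<'E'
# yaw of bodies: shoulder corners in top, bottom corner etc.
for nm,o,uv,z in(("base",(270,250),[(180,60),(295,135),(215,265),(100,172)],.076),):
    q=np.array([atz(T,c(o,u),z)[:2] for u in uv]);print(nm,np.round(q,4).tolist(),'ctr',q.mean(0))
    for i in range(4):
        d=q[(i+1)%4]-q[i];print(np.degrees(np.arctan2(d[1],d[0]))%90,np.linalg.norm(d))
q=[atz(T,c((270,165),u),.056)[:2] for u in((322,130),(292,250),(150,212))]
for i in range(2):
    d=q[i+1]-q[i];print('hard',np.degrees(np.arctan2(d[1],d[0]))%90,np.linalg.norm(d))
E
python3 fit.py | grep -E "hard|base|^[0-9]"
```

```text
hard (1, 1) [0.6409 0.1556] [0.5, -0.6, -0.3, 0.8, 0.0, -0.2, 0.1, 0.5]
hard (1, 0) [0.6412 0.1559] [0.4, -0.7, -0.4, 0.7, 0.0, -0.0, 0.0, 0.0]
hard (0, 1) [0.6404 0.1553] [0.0, -0.0, -0.0, 0.0, -0.0, -0.4, 0.0, 0.3]
base (1, 1) [0.456  0.1835] [0.4, 0.7, -0.4, -0.7, 0.0, -0.3, -0.1, 0.4]
base (1, 0) [0.4561 0.1835] [0.4, 0.7, -0.4, -0.7, 0.0, -0.0, -0.0, 0.0]
base (0, 1) [0.4557 0.1834] [0.0, 0.0, -0.0, -0.0, 0.1, -0.3, -0.1, 0.3]
base [[0.4897, 0.1871], [0.4604, 0.1492], [0.418, 0.1804], [0.4531, 0.2178]] ctr [0.45530411 0.18364096]
52.296534831726206 0.04794448838123845
53.644246054126484 0.05263495276697918
46.80815285804093 0.051245465714619576
50.102647902867886 0.047754079045980835
hard 71.5513124850859 0.046532517217982704
hard 69.96434624560973 0.05388916582816282
```

```bash
python3 - <<'E'
import cv2,numpy as np
from h import crop
t=cv2.imread('pics/top0.png');s=cv2.imread('pics/scene0.png')
g=lambda a:np.clip(a.astype(float)*1.6,0,255).astype(np.uint8)
cv2.imwrite('pics/d1.png',g(np.hstack([crop(t,290,172,36,40,11),crop(t,282,255,36,40,11)])))
cv2.imwrite('pics/d2.png',g(np.hstack([crop(s,300,183,44,52,9),crop(s,343,130,44,52,9)])))
E
```

```text
(no output)
```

View pics/d1.png

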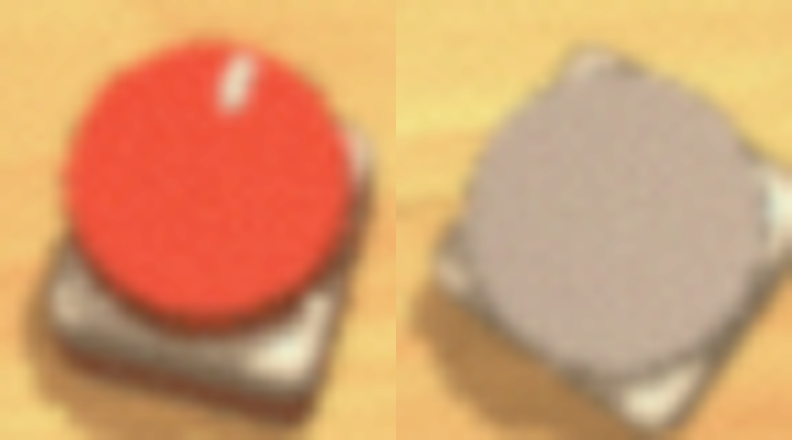

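View pics/d2.png

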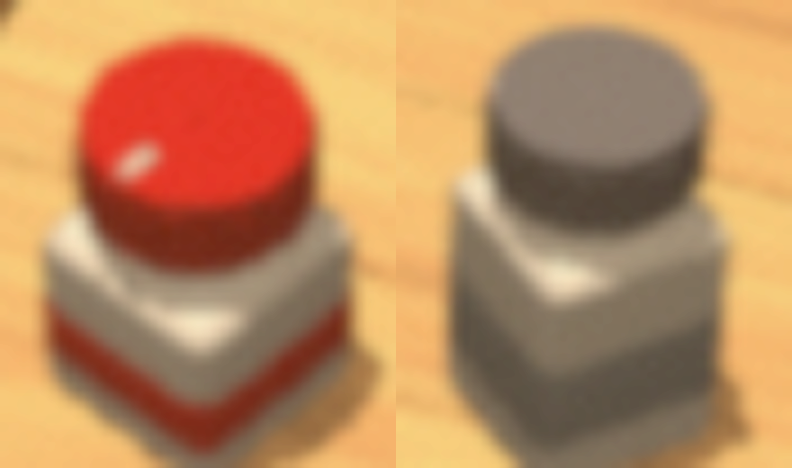

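```bash
cat > yaw.py <<'E'
from station import robot
from h import *
T=robot.camera_model('top');S=robot.camera_model('scene')
cc=lambda o,p,s:(np.array(p)+.5)/s-.5+np.array(o)
def V(x,y,a,h,z,i): 
    t=a+np.pi/4+i*np.pi/2; return [x+h*2**.5*np.cos(t),y+h*2**.5*np.sin(t),z]
# base: yaw a~51 -> vertices i at 96,186,276,6 deg
data={'base':(.456,.1835,51,.076,[(S,(343,130),9,'b',[(62,285),(154,375),(318,318)])],[(T,(282,255),11,[(194,45),(254,430),(44,275)]),(T,(270,250),6,[(295,135)]),(S,(343,130),9,[(62,180),(158,298)])]),
'hard':(.6407,.1556,71,.056,[(S,(300,183),9,'b',[(52,345),(203,452),(348,340)]),(S,(300,183),9,'b',[(52,310),(203,405),(348,300)])],[(T,(290,172),11,[(372,140),(55,290),(312,385)]),(S,(300,183),9,[(48,235),(203,348),(350,235)])])}
for nm,(x,y,a0,zs,bands,sh) in data.items():
    def near(m,x,y,a,h,z,uv):
        P=proj(m,[V(x,y,a,h,z,i) for i in range(4)]);d=P-uv;return d[(d**2).sum(1).argmin()]
    def f(p):
        a,h=p[:2];dx,dy=p[-2:]; r=[(p[-2:]/.001)]
        for k,(m,o,s,_,uv) in enumerate(bands): r+=[near(m,x+dx,y+dy,a,h,p[2+k],cc(o,u,s)) for u in uv]
        for m,o,s,uv in sh: r+=[near(m,x+dx,y+dy,a,h,zs,cc(o,u,s)) for u in uv]
        return np.concatenate(r)
    for d in(-12,-6,0,6,12):
        s=least_squares(f,[np.radians(a0+d),.025]+[.03]*len(bands)+[0,0],x_scale=[.1,.003]+[.01]*len(bands)+[.001]*2,loss='soft_l1')
        print(nm,np.degrees(s.x[0]).round(1),np.round(s.x[1:],4),round(s.cost,2));
    print(np.round(f(s.x),1))
E
python3 yaw.py
python3 - <<'E'
from station import robot
from h import *
m=robot.camera_model('top');n=robot.camera_model('scene')
f=lambda o,p,s:(np.array(p)+.5)/s-.5+np.array(o)
for M,p in((m,[f((290,172),(247,58),11),f((290,172),(231,106),11)]),(n,[f((300,183),(117,177),9),f((300,183),(154,152),9)])):
    a,b=[atz(M,q,.09175)[:2] for q in p]; d=a-b; e=a-[.6407,.1556]
    print(a,np.degrees(np.arctan2(d[1],d[0])),np.degrees(np.arctan2(e[1],e[0])))
E
```

```text
base 51.5 [0.0253 0.0423 0.0001 0.0001] 4.74
base 51.5 [0.0253 0.0423 0.0001 0.0001] 4.74
base 51.5 [0.0253 0.0423 0.0001 0.0001] 4.74
base 51.5 [0.0253 0.0423 0.0001 0.0001] 4.74
base 51.5 [0.0253 0.0423 0.0001 0.0001] 4.74
[ 0.1  0.1 -0.1 -1.9  0.5  1.   0.8  0.3  0.1  0.   1.1 -1.1  0.1 -0.7
  0.6  0.1  0.3 -1.   0.8 -1.2]
hard 69.1 [0.0255 0.0145 0.0293 0.0002 0.0001] 3.97
hard 69.1 [0.0255 0.0145 0.0293 0.0002 0.0001] 3.97
hard 69.1 [0.0255 0.0145 0.0293 0.0002 0.0001] 3.97
hard 69.1 [0.0255 0.0145 0.0293 0.0002 0.0001] 3.97
hard 69.1 [0.0255 0.0145 0.0293 0.0002 0.0001] 3.97
[ 0.2  0.1  0.2 -0.3 -0.1  0.3  0.1 -0.1 -0.1 -0.8 -0.1  1.1  0.2 -0.1
  0.  -0.9  0.2  0.7 -0.9 -1.6  0.  -0.8 -0.2 -0.8  0.2 -1.2]
[0.6626164  0.14701498] -22.37563246585166 -21.391111478025476
[0.66430051 0.14547323] -23.42914873515512 -23.22373983977361
```

```bash
cat > mv.py <<'E'
from station import robot
from h import *
from scipy.spatial.transform import Rotation as Ro
def quat(g):
    g=np.radians(g);x=np.array([0,0,-1.]);z=np.array([np.cos(g),np.sin(g),0]);y=np.cross(z,x)
    return Ro.from_matrix(np.c_[x,y,z]).as_quat()
def st(l=''):
    f=robot.get_force();t=robot.get_torque()
    print(l,'t',round(robot.get_time(),2),'p',np.round(robot.get_tool_pos(),4),'F',np.round(f,1),'M',np.round(t,2),'op',round(robot.get_opening(),3),flush=True)
def snap(n):
    for k in('top','scene'): cv2.imwrite(f'pics/{n}_{k}.png',robot.get_image(k)[:,:,::-1])
E
python3 - <<'E'
from mv import *
T=robot.camera_model('top');S=robot.camera_model('scene')
c=lambda o,p:(np.array(p)+.5)/6-.5+np.array(o)
for a,b in(((240,317),(560,131)),((288,312),(519,118)),((559,288),(299,54))):
    X=tri((T,S),(c((345,180),a),c((185,140),b)));print('dot',X.round(4))
print(np.round(Ro.from_quat(robot.get_ee_rot()).as_matrix(),2).tolist())
for nm,p in(('base',(.456,.1835,.081)),('p1',(.578,-.12,.09)),('hard',(.6407,.1556,.061)),('p2',(.577,-.01,.08)),('p2hi',(.577,-.01,.2))):
    print(nm,[(g,robot.inverse_kinematics(p,quat(g))[[5,4]].round(2).tolist() if robot.inverse_kinematics(p,quat(g)) is not None else None) for g in range(-180,180,30)])
E
```

```text
dot [ 0.5371 -0.0024  0.0456]
dot [ 0.5374 -0.0202  0.0463]
dot [ 0.5378 -0.1209  0.0458]
[[-0.0, 0.92, 0.39], [0.0, 0.39, -0.92], [-1.0, -0.0, -0.0]]
base [(-180, [-1.19, 0.0]), (-150, [-1.71, 0.0]), (-120, [-2.24, 0.0]), (-90, [-2.76, 0.0]), (-60, [3.0, 0.0]), (-30, [2.48, 0.0]), (0, [1.95, 0.0]), (30, [1.43, 0.0]), (60, [0.91, 0.0]), (90, [0.38, 0.0]), (120, [-0.14, 0.0]), (150, [-0.66, 0.0])]
p1 [(-180, [-1.78, 0.0]), (-150, [-2.3, 0.0]), (-120, [-2.82, 0.0]), (-90, [2.94, 0.0]), (-60, [2.41, 0.0]), (-30, [1.89, 0.0]), (0, [1.37, 0.0]), (30, [0.84, 0.0]), (60, [0.32, 0.0]), (90, [-0.2, 0.0]), (120, [-0.73, 0.0]), (150, [-1.25, 0.0])]
hard [(-180, [-1.33, 0.0]), (-150, [-1.86, 0.0]), (-120, [-2.38, 0.0]), (-90, [-2.9, 0.0]), (-60, [2.86, 0.0]), (-30, [2.33, 0.0]), (0, [1.81, 0.0]), (30, [1.29, 0.0]), (60, [0.76, 0.0]), (90, [0.24, 0.0]), (120, [-0.29, 0.0]), (150, [-0.81, 0.0])]
p2 [(-180, [-1.59, 0.0]), (-150, [-2.11, 0.0]), (-120, [-2.64, 0.0]), (-90, [3.12, 0.0]), (-60, [2.6, 0.0]), (-30, [2.08, 0.0]), (0, [1.55, 0.0]), (30, [1.03, 0.0]), (60, [0.51, 0.0]), (90, [-0.02, 0.0]), (120, [-0.54, 0.0]), (150, [-1.06, 0.0])]
p2hi [(-180, [-1.59, 0.0]), (-150, [-2.11, 0.0]), (-120, [-2.64, 0.0]), (-90, [3.12, 0.0]), (-60, [2.6, 0.0]), (-30, [2.08, 0.0]), (0, [1.55, 0.0]), (30, [1.03, 0.0]), (60, [0.51, 0.0]), (90, [-0.02, 0.0]), (120, [-0.54, 0.0]), (150, [-1.06, 0.0])]
```

```bash
python3 - <<'E'
from mv import *
q=quat(-20)
robot.move_ptp([.456,.1835,.17],q); st('above')
robot.movel([.456,.1835,.0808],speed=.12); st('down')
robot.command_gripper(0.0); st('grip')
robot.movel([.456,.1835,.0908],speed=.1); st('lift10')
snap('g1')
E
```

```text
above t 2.63 p [0.4563 0.1829 0.1701] F [ 0.6 -0.5 -0. ] M [-0.03  0.05 -0.  ] op 1.002
down t 3.52 p [0.4565 0.1836 0.0814] F [-0.1 -0.6  0.5] M [0.   0.02 0.01] op 0.998
grip t 3.92 p [0.4564 0.1837 0.0819] F [-1.8  0.1  6.2] M [-0.04  0.22 -0.07] op 0.628
lift10 t 4.17 p [0.4563 0.1836 0.0911] F [ 0.1  0.2 -3.1] M [-0.01  0.03 -0.05] op 0.625
```

```bash
python3 - <<'E'
from mv import *
robot.movel([.456,.1835,.18],speed=.2)
q=quat(18.9)
# home tcp z: jar origin .056 -> held TCP-origin offset ~ .0819-.038=.0439 -> .0999
robot.move_ptp([.5787,-.121,.16],q); robot.dwell(.3); st('over')
snap('g2')
E
python3 - <<'E'
import cv2,numpy as np
from h import crop
t=cv2.imread('pics/g2_top.png');s=cv2.imread('pics/g2_scene.png')
cv2.imwrite('pics/e1.png',crop(t,345,140,130,110,6))
cv2.imwrite('pics/e2.png',crop(s,185,85,130,100,6))
E
```

```text
over t 6.42 p [ 0.5788 -0.1202  0.1602] F [-0.2 -0.  -2.3] M [-0.03  0.02 -0.02] op 0.626
```

View pics/e1.png

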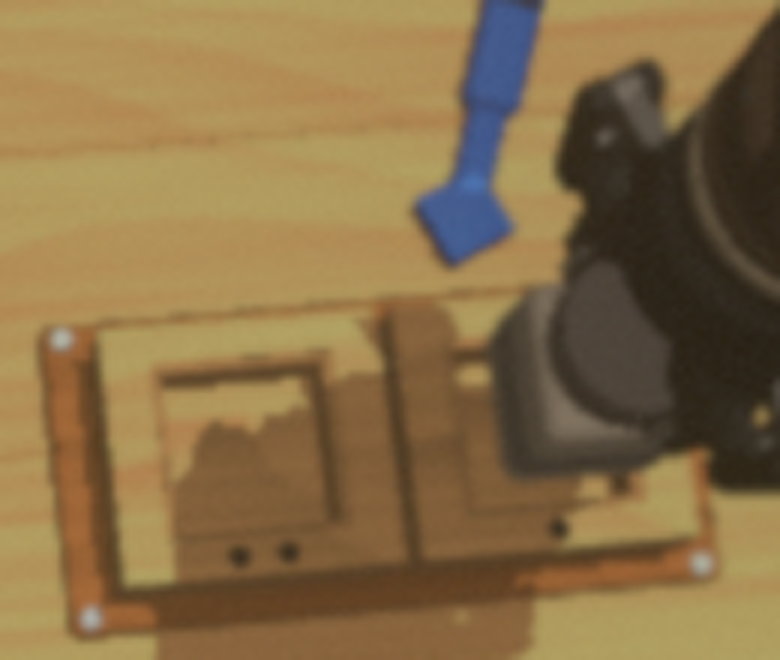

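View pics/e2.png

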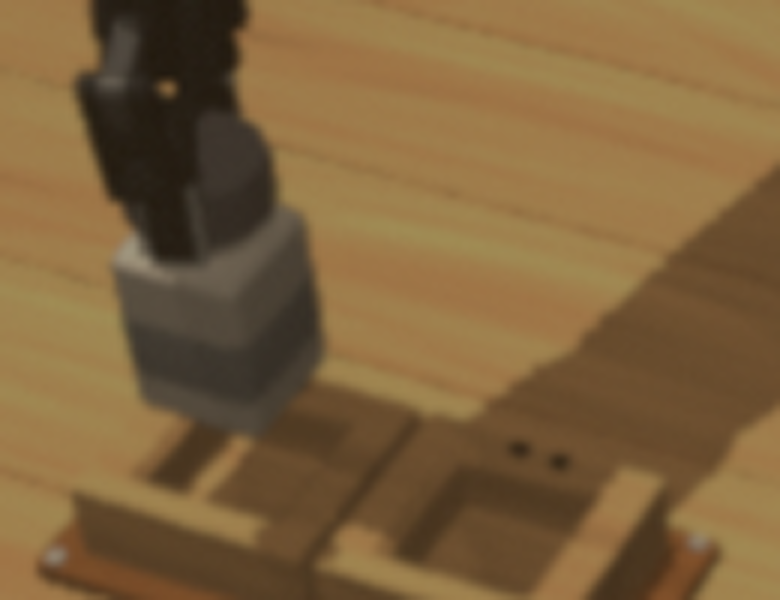

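```bash
cat > ov.py <<'E'
from mv import *
def overlay(pref,name,boxes,regs,scale=6):
    for k,(x,y,w,h) in regs.items():
        M=robot.camera_model(k); im=cv2.imread(f'pics/{pref}_{k}.png'); im=np.clip(im.astype(float)*1.4,0,255).astype(np.uint8); c=crop(im,x,y,w,h,scale)
        for (px,py,yaw,hx,hy,zs,col) in boxes:
            a=np.radians(yaw);R=np.array([[np.cos(a),-np.sin(a)],[np.sin(a),np.cos(a)]])
            for z in zs:
                q=np.array([R@[sx*hx,sy*hy]+[px,py] for sx,sy in((1,1),(-1,1),(-1,-1),(1,-1))])
                uv=(proj(M,np.c_[q,[z]*4])-[x,y]+.5)*scale-.5
                cv2.polylines(c,[np.round(uv).astype(int)],True,col,1,cv2.LINE_AA)
        cv2.imwrite(f'pics/{name}_{k}.png',c)
E
python3 - <<'E'
from ov import *
b=[(.5788,-.1203,.35,.028,.028,(.0783,.1543),(0,255,0)),(.5787,-.121,.35,.030,.030,(.046,),(255,0,255)),(.5780,-.011,.35,.030,.030,(.046,),(255,0,255))]
overlay('g2','o1',b,{'top':(345,140,130,110),'scene':(185,85,130,100)})
E
```

```text
(no output)
```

View pics/o1_top.png

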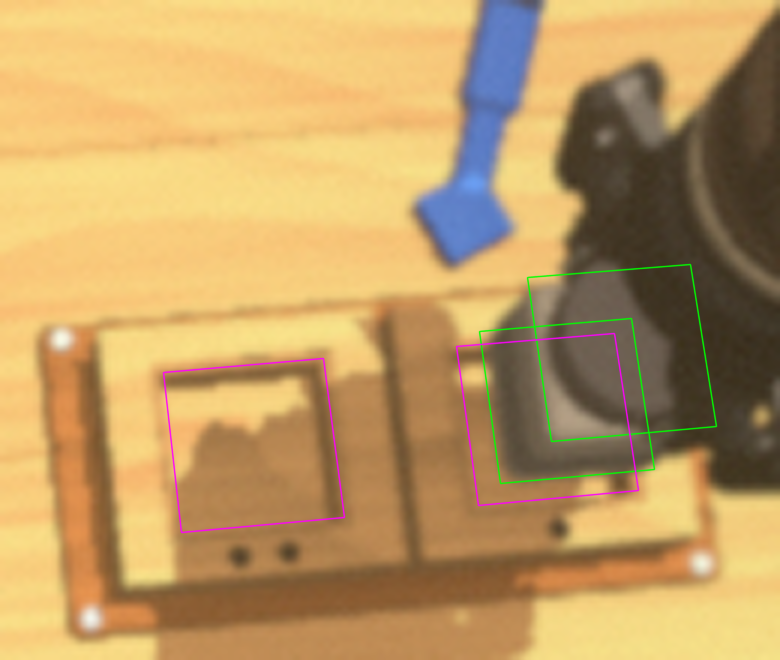

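View pics/o1_scene.png

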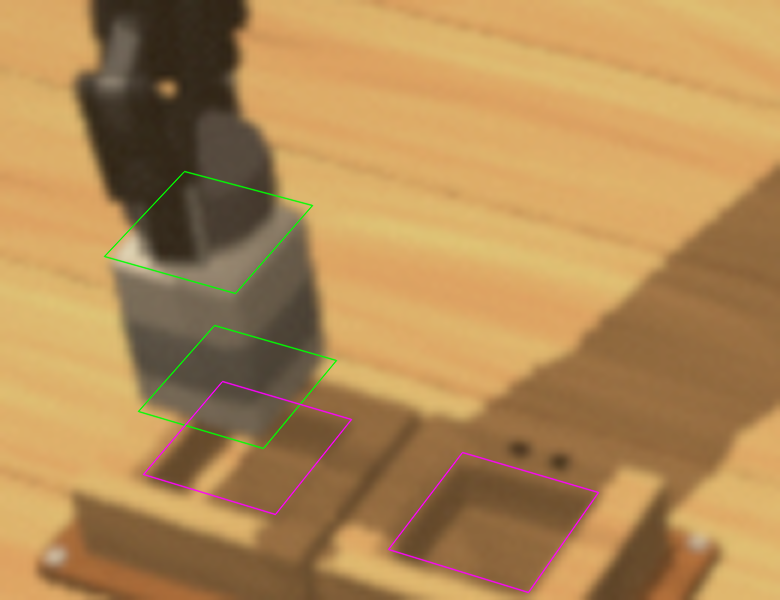

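The held jar matches its predicted outline to about 1–2 mm and is square to the pocket: top-view shoulder edge near crop x≈535, bottom edge near y≈475. I'll descend while watching the force.

```bash
python3 - <<'E'
from mv import *
x,y=.5787,-.121
f=0
robot.movel([x,y,.126],speed=.12); st()
z=.126
while z>.0985:
    z-=.004
    robot.movel([x,y,z],speed=.05); F=robot.get_force(); 
    st()
    if F[2]>10 or np.hypot(*F[:2])>12: break
E
```

```text
t 6.96 p [ 0.5784 -0.1209  0.1259] F [ 0.2  0.7 -3.6] M [ 0.07 -0.05 -0.04] op 0.626
 t 7.21 p [ 0.5787 -0.1211  0.1224] F [ 0.6 -0.  -2.7] M [-0.08 -0.01 -0.  ] op 0.63
 t 7.46 p [ 0.5785 -0.121   0.1178] F [-0.5 -0.1 -3.4] M [0.02 0.01 0.06] op 0.622
 t 7.71 p [ 0.5784 -0.121   0.1136] F [-0.  -0.8 -3.2] M [ 0.   -0.04 -0.03] op 0.624
 t 7.96 p [ 0.5785 -0.121   0.1096] F [ 0.1  0.2 -3.1] M [-0.02  0.05  0.05] op 0.626
 t 8.21 p [ 0.5785 -0.1209  0.1057] F [-0.1 -0.5 -3.5] M [ 0.01  0.01 -0.01] op 0.625
 t 8.46 p [ 0.5785 -0.1209  0.1016] F [-0.4  0.1 -3.3] M [-0.01 -0.02  0.01] op 0.627
 t 8.71 p [ 0.5786 -0.1214  0.0995] F [-3.7  0.3  7.5] M [-0.21  1.13 -0.01] op 0.625
```

```bash
python3 - <<'E'
from mv import *
robot.command_gripper(1.0); st('open')
robot.movel([.5785,-.121,.19],speed=.2)
robot.move_ptp([.6407,.1556,.15],quat(-20)); st('above hard')
snap('g3')
E
python3 - <<'E'
from ov import *
b=[(.5787,-.121,.35,.028,.028,(.018,.094),(0,255,0)),(.6407,.1556,-21,.028,.028,(0,.056),(255,0,0))]
overlay('g3','o2',b,{'top':(345,140,130,110),'scene':(185,85,130,130)},)
t=cv2.imread('pics/g3_top.png');cv2.imwrite('pics/e3.png',crop(t,260,140,100,90,6))
E
```

```text
open t 9.13 p [ 0.5788 -0.121   0.0979] F [1.2 0.4 0.6] M [-0.02  0.01 -0.  ] op 1.001
above hard t 10.85 p [0.6403 0.1549 0.1491] F [ 0.1 -0.4  0.7] M [0.   0.02 0.02] op 0.998
```

View pics/o2_top.png

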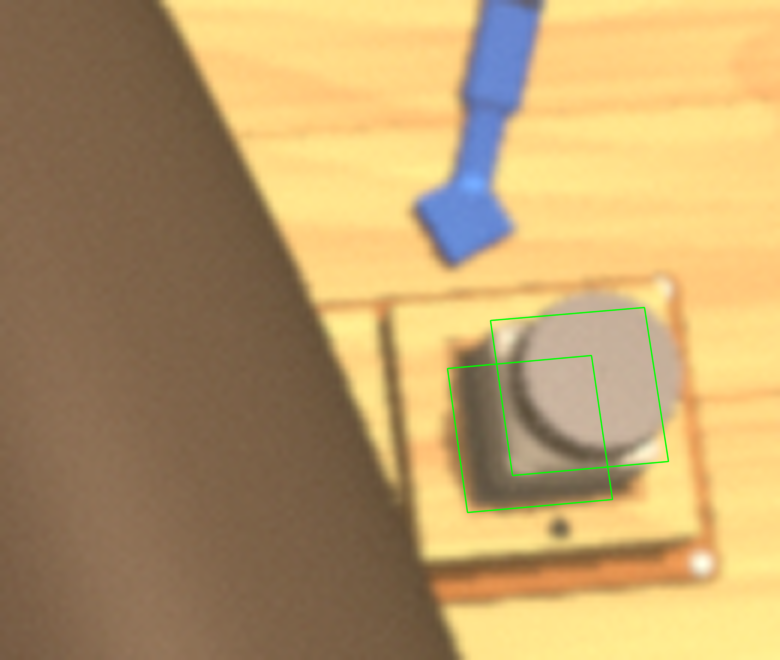

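View pics/o2_scene.png

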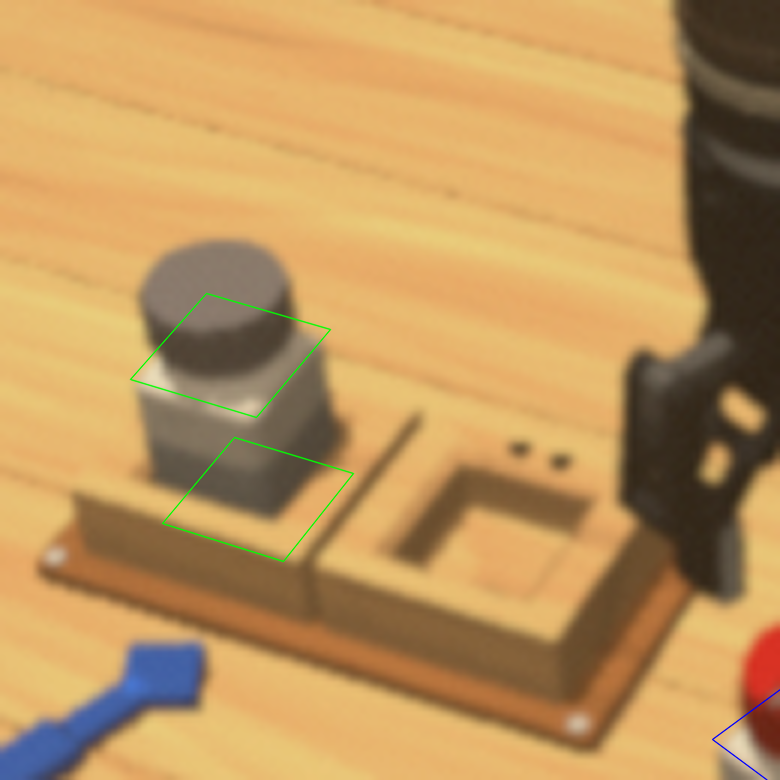

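View pics/e3.png

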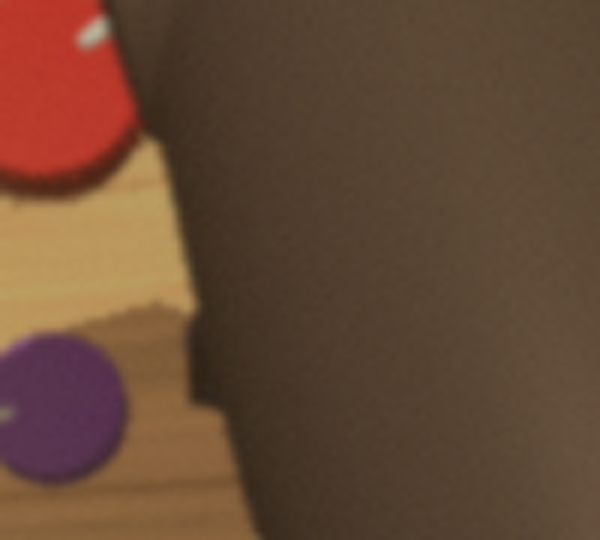

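The base jar is upright and home: the shoulder outline agrees, with about a 0.5 mm height match. Next is the hardener jar.

```bash
python3 - <<'E'
from mv import *
robot.movel([.6407,.1556,.0628],speed=.12); st('down')
robot.command_gripper(0.0); st('grip')
robot.movel([.6407,.1556,.0728],speed=.1); st('lift10')
robot.movel([.6407,.1556,.155],speed=.2)
robot.move_ptp([.578,-.011,.145],quat(1.35)); robot.dwell(.3); st('over')
snap('g4')
E
python3 - <<'E'
from ov import *
p=robot.get_tool_pos(); z=p[2]-.0628
b=[(p[0],p[1],.35,.028,.028,(z,z+.056),(0,255,0)),(.5780,-.011,.35,.030,.030,(.046,),(255,0,255))]
overlay('g4','o3',b,{'top':(345,140,130,110),'scene':(205,85,130,100)})
E
```

```text
down t 11.82 p [0.6412 0.1556 0.0637] F [-0. -0. -1.] M [-0.02 -0.02 -0.01] op 1.002
grip t 12.22 p [0.641  0.1559 0.064 ] F [-1.9  1.1  5.1] M [ 0.03  0.37 -0.02] op 0.63
lift10 t 12.47 p [0.6411 0.1556 0.0731] F [ 0.3  0.8 -2.6] M [0.01 0.05 0.  ] op 0.625
over t 14.07 p [ 0.5784 -0.0101  0.1447] F [-0.4  1.1 -2.5] M [0.02 0.   0.  ] op 0.626
```

View pics/o3_top.png

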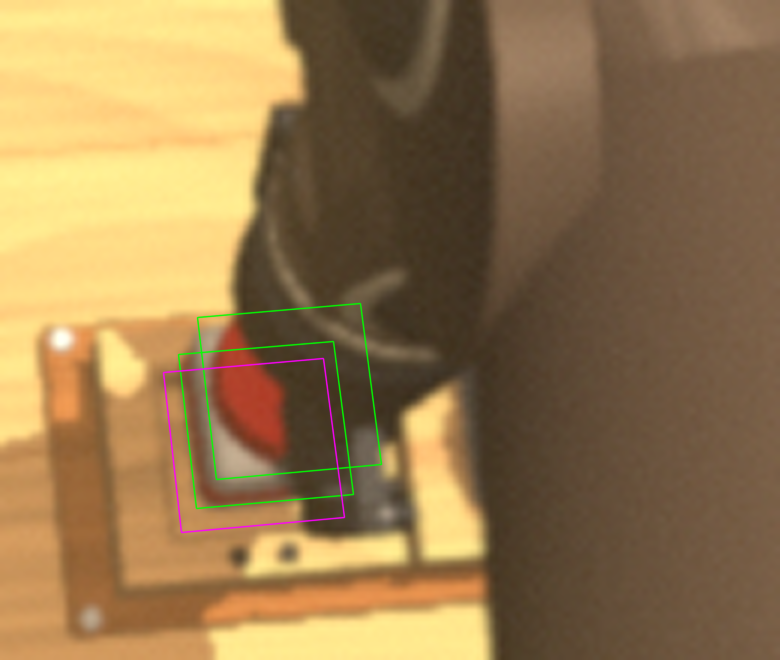

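View pics/o3_scene.png

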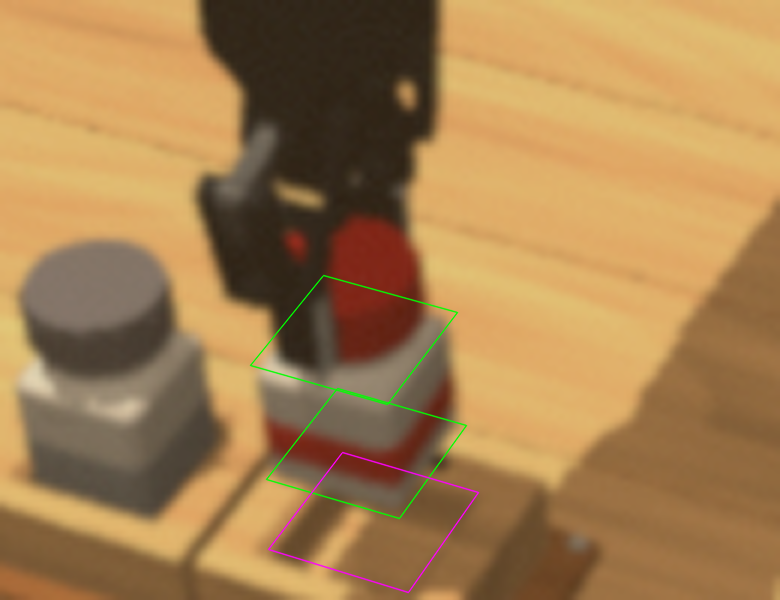

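Both views agree with the prediction: the left edge and bottom corner in the top view, and the front corner near (400,505) in the scene crop. Inserting the jar.

```bash
python3 - <<'E'
from mv import *
x,y=.578,-.011
robot.movel([x,y,.110],speed=.12); st()
z=.110
while z>.0805:
    z-=.004 if z>.087 else .002
    robot.movel([x,y,z],speed=.05); F=robot.get_force(); 
    st()
    if F[2]>8 or np.hypot(*F[:2])>12: break
snap('g5')
print(robot.get_qpos().round(3))
E
python3 - <<'E'
from ov import *
b=[(.578,-.011,.35,.028,.028,(.074,),(0,255,0)),(.5780,-.011,.35,.030,.030,(.046,),(255,0,255)),(.5787,-.121,.35,.028,.028,(.094,),(0,255,0))]
overlay('g5','o4',b,{'top':(345,140,130,110),'scene':(195,85,130,130)})
E
```

```text
t 14.62 p [ 0.5777 -0.0109  0.1099] F [-0.  -0.7 -2.6] M [0.02 0.03 0.  ] op 0.628
 t 14.87 p [ 0.5782 -0.011   0.1064] F [ 0.7  0.2 -2.6] M [ 0.03 -0.    0.01] op 0.63
 t 15.12 p [ 0.5781 -0.011   0.1019] F [ 1.2 -0.  -2.2] M [ 0.05 -0.14 -0.03] op 0.628
 t 15.37 p [ 0.578  -0.011   0.0977] F [ 1.3 -0.4 -3. ] M [-0.05 -0.27 -0.03] op 0.631
 t 15.62 p [ 0.578  -0.011   0.0937] F [ 0.9  0.1 -3.6] M [-0.02 -0.39 -0.04] op 0.625
 t 15.87 p [ 0.578  -0.011   0.0897] F [ 1.6 -0.7 -3.4] M [ 0.05 -0.34 -0.06] op 0.629
 t 16.12 p [ 0.578  -0.011   0.0857] F [ 1.2 -0.4 -3. ] M [-0.02 -0.47 -0.05] op 0.634
 t 16.37 p [ 0.578  -0.0109  0.0839] F [ 1.4 -0.  -3.6] M [ 0.05 -0.41 -0.06] op 0.63
 t 16.62 p [ 0.578  -0.011   0.0821] F [-0.4 -0.3 -0.6] M [ 0.01 -0.18 -0.05] op 0.632
 t 16.87 p [ 0.5781 -0.0111  0.0819] F [-4.1 -0.3 10.6] M [-0.02  0.78 -0.05] op 0.63
[-0.019  0.263 -0.201  1.105 -0.     1.528]
```

View pics/o4_scene.png

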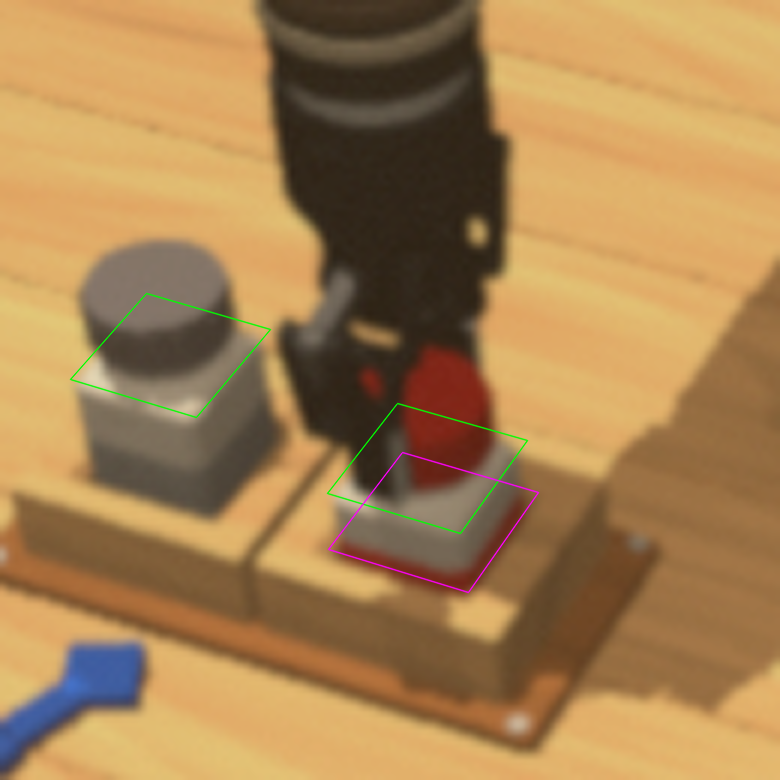

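The hardener jar is home, with contact at z≈0.082 and its red band sunk to the mouth. Next I'll turn it while watching the moment.

```bash
python3 - <<'E'
from mv import *
for d in (6,12,18,24,30,36,42,48,54,58):
    robot.move_ptp([.578,-.011,.0817],quat(1.35+d)); 
    F=robot.get_force();M=robot.get_torque()
    m=Ro.from_quat(robot.get_ee_rot()).as_matrix();print(d,round(robot.get_time(),2),'g',np.degrees(np.arctan2(m[1,2],m[0,2])).round(1),F.round(1),M.round(2),round(robot.get_opening(),3),robot.get_tool_pos()[2].round(4),flush=True)
snap('g6')
E
python3 - <<'E'
from ov import *
b=[(.578,-.011,.35,.028,.028,(.074,),(0,255,0))]
overlay('g6','o5',b,{'top':(345,140,130,110),'scene':(195,85,130,130)})
E
```

```text
6 17.22 g 7.2 [-1.6  1.6  2.3] [ 0.2  -0.    0.07] 0.629 0.0821
12 17.47 g 13.1 [0.1 1.4 3. ] [ 0.3  -0.25  0.11] 0.629 0.0821
18 17.72 g 19.1 [0.8 1.2 4.3] [ 0.25 -0.23  0.06] 0.628 0.0822
24 17.97 g 25.1 [0.2 1.5 6.7] [ 0.19 -0.19  0.07] 0.627 0.0823
30 18.22 g 31.1 [0.1 0.2 6.7] [ 0.19 -0.2   0.13] 0.629 0.0825
36 18.47 g 37.1 [ 0.4 -0.2  8.4] [ 0.2  -0.15  0.13] 0.626 0.0828
42 18.72 g 43.1 [0.2 0.8 8.7] [ 0.25 -0.17  0.05] 0.628 0.0829
48 18.97 g 49.1 [-0.6  0.6  9.1] [ 0.32 -0.14  0.07] 0.629 0.0831
54 19.22 g 55.1 [-0.2  1.7 10.1] [ 0.37 -0.1   0.09] 0.624 0.0833
58 19.47 g 59.1 [-0.5  2.1 10.1] [ 0.4  -0.13  0.01] 0.628 0.0833
```

View pics/o5_scene.png

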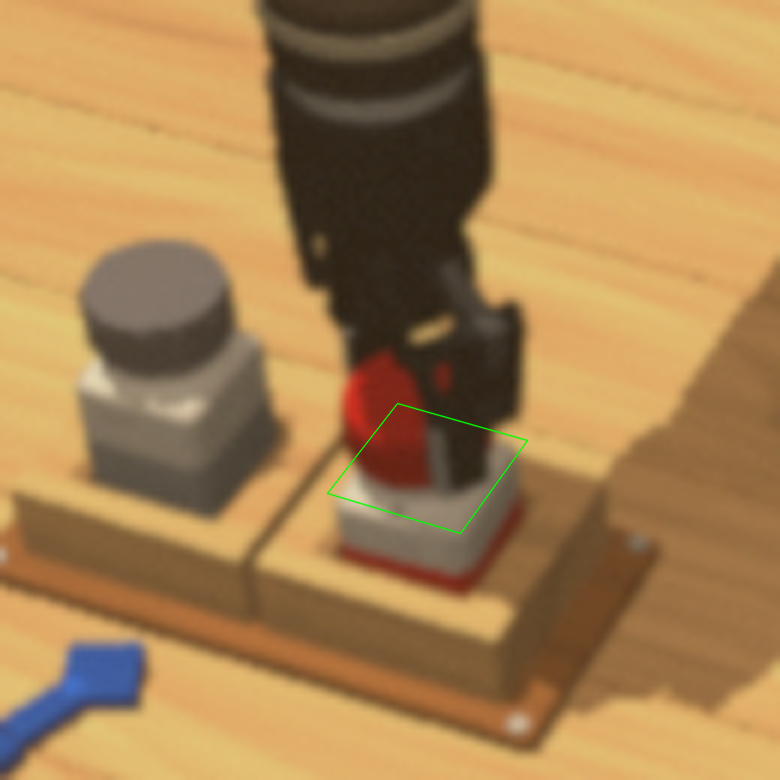

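View pics/o5_top.png

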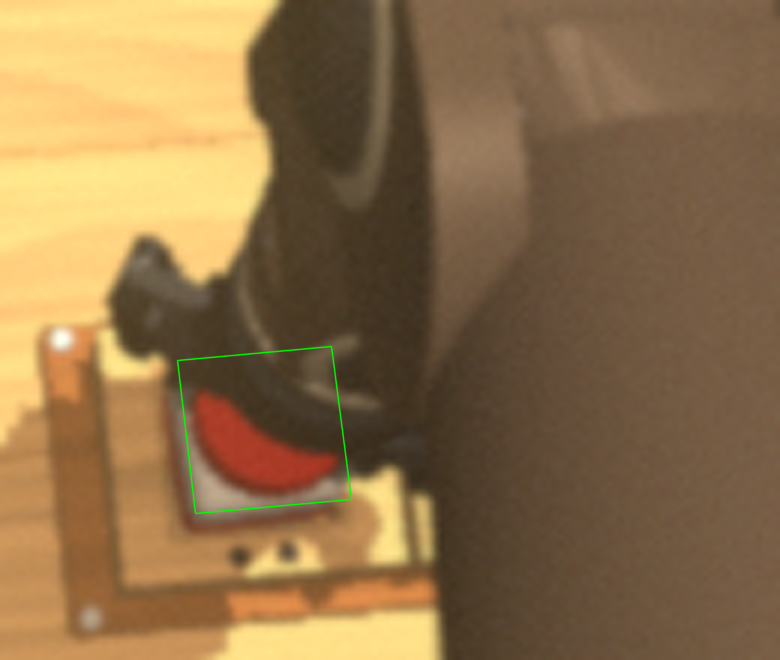

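```bash
python3 - <<'E'
from mv import *
for d in (62,65,68,71,73):
    robot.move_ptp([.578,-.011,.0817],quat(1.35+d)); 
    F=robot.get_force();M=robot.get_torque()
    m=Ro.from_quat(robot.get_ee_rot()).as_matrix();print(d,round(robot.get_time(),2),'g',np.degrees(np.arctan2(m[1,2],m[0,2])).round(1),F.round(1),M.round(2),round(robot.get_opening(),3),robot.get_tool_pos()[2].round(4),flush=True)
snap('g7')
E
python3 - <<'E'
from ov import *
b=[(.578,-.011,.35,.028,.028,(.074,),(0,255,0))]
overlay('g7','o6',b,{'top':(355,165,90,80),'scene':(235,120,70,80)},8)
a=cv2.imread('pics/o6_top.png');c=cv2.imread('pics/o6_scene.png')
cv2.imwrite('pics/o6.png',cv2.resize(np.hstack([a,c]),None,fx=.62,fy=.62))
E
```

```text
62 19.82 g 63.1 [-0.7  1.9 10.2] [ 0.48 -0.06  0.06] 0.631 0.0833
65 20.07 g 66.1 [ 0.5  2.6 10.2] [ 0.42 -0.11 -0.02] 0.626 0.0833
68 20.32 g 69.1 [-0.1  0.3 10.9] [ 0.51 -0.09  0.01] 0.63 0.0833
71 20.57 g 72.1 [ 0.6  1.3 10.8] [ 0.52 -0.02  0.05] 0.63 0.0833
73 20.82 g 74.1 [ 0.2  2.2 10.2] [ 0.55 -0.11  0.02] 0.625 0.0833
```

View pics/o6.png

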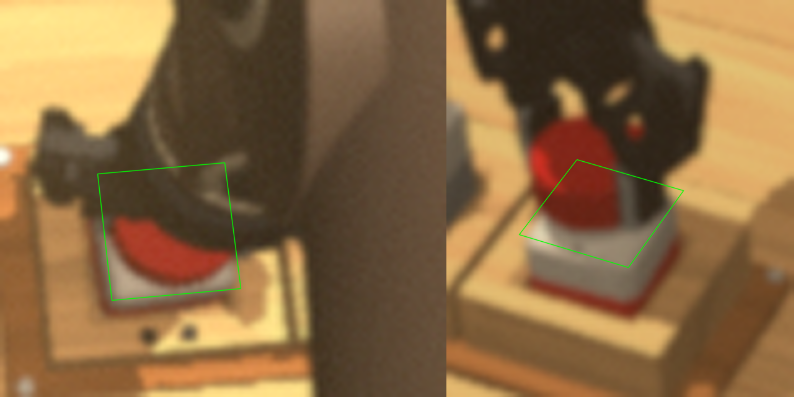

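Fz and z plateaued after about 55°, so the threads let go, and the lid has now turned about 68–73°. I'll test-lift to see whether only the lid's weight comes up.

```bash
python3 - <<'E'
from mv import *
x,y=.578,-.011
robot.movel([x,y,.087],speed=.03); robot.dwell(.2); st('a')
robot.movel([x,y,.091],speed=.03); robot.dwell(.2); st('b')
snap('g8')
E
python3 - <<'E'
import cv2,numpy as np
from h import crop
c=crop(cv2.imread('pics/g8_scene.png'),225,120,80,80,7);cv2.imwrite('pics/e8.png',np.clip(c*1.4,0,255).astype(np.uint8))
E
```

```text
a t 21.44 p [ 0.5779 -0.011   0.0866] F [0.9 1.4 1.3] M [ 0.2  -0.22 -0.01] op 0.627
b t 21.93 p [ 0.5779 -0.011   0.0909] F [-0.5  0.4  0.5] M [0.22 0.01 0.01] op 0.631
```

View pics/e8.png

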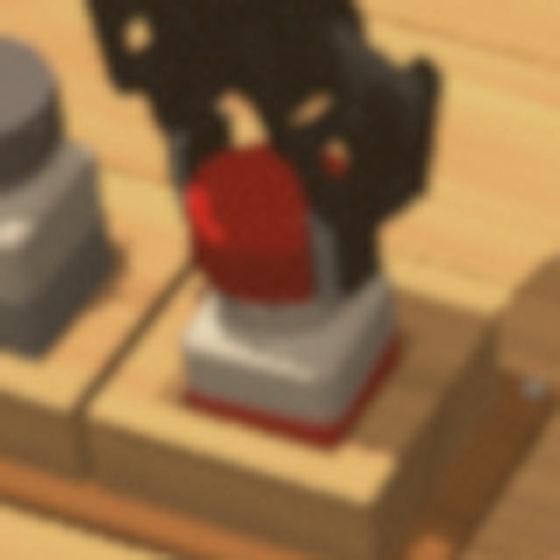

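The lid is rising clear while the jar stays put, so it's free. I'll lift it to its final height.

```bash
python3 - <<'E'
from mv import *
x,y=.578,-.011
robot.movel([x,y,.105],speed=.06); st('a')
robot.movel([x,y,.1157],speed=.05); robot.dwell(.4); st('b')
print(np.round(Ro.from_quat(robot.get_ee_rot()).as_matrix(),3).tolist())
snap('g9')
E
python3 - <<'E'
from ov import *
for k,(x,y,w,h) in {'top':(345,140,130,110),'scene':(185,85,130,110)}.items():
    M=robot.camera_model(k);im=cv2.imread(f'pics/g9_{k}.png');c=crop(np.clip(im*1.4,0,255).astype(np.uint8),x,y,w,h,6)
    a=np.linspace(0,2*np.pi,60)
    for r,z,col in((.0275,.132-.01175,(0,255,0)),(.0275,.132+.01175,(0,255,0)),(.021,.104,(255,0,0))):
        uv=(proj(M,np.c_[.578+r*np.cos(a),-.011+r*np.sin(a),0*a+z])-[x,y]+.5)*6-.5
        cv2.polylines(c,[np.round(uv).astype(int)],True,col,1,cv2.LINE_AA)
    cv2.imwrite(f'pics/o7_{k}.png',c)
E
```

```text
a t 22.41 p [ 0.5785 -0.0111  0.1058] F [0.5 0.6 0. ] M [-0.    0.01  0.  ] op 0.631
b t 23.18 p [ 0.5779 -0.011   0.1155] F [-0.5  0.2  0. ] M [ 0.03 -0.02  0.03] op 0.621
[[-0.0, -0.963, 0.27], [0.0, 0.27, 0.963], [-1.0, 0.0, -0.0]]
```

View pics/o7_scene.png

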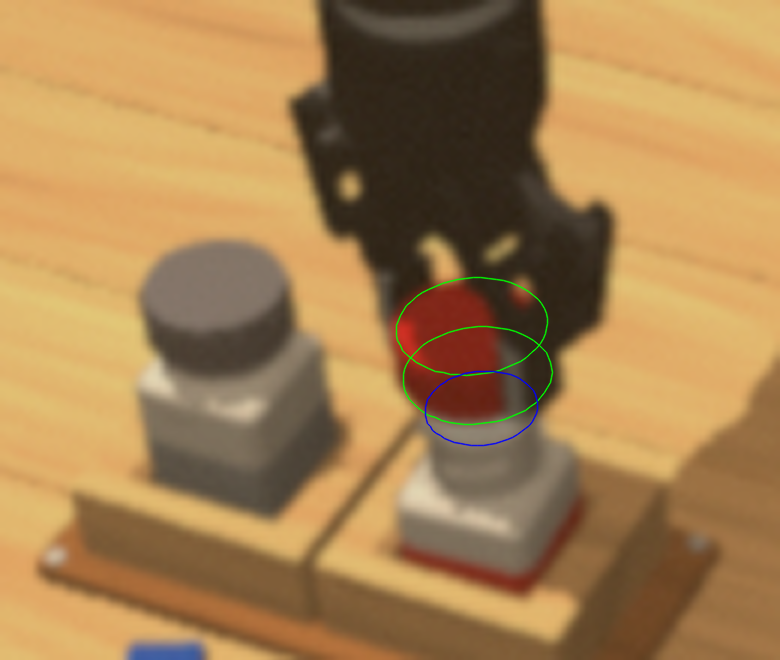

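View pics/o7_top.png

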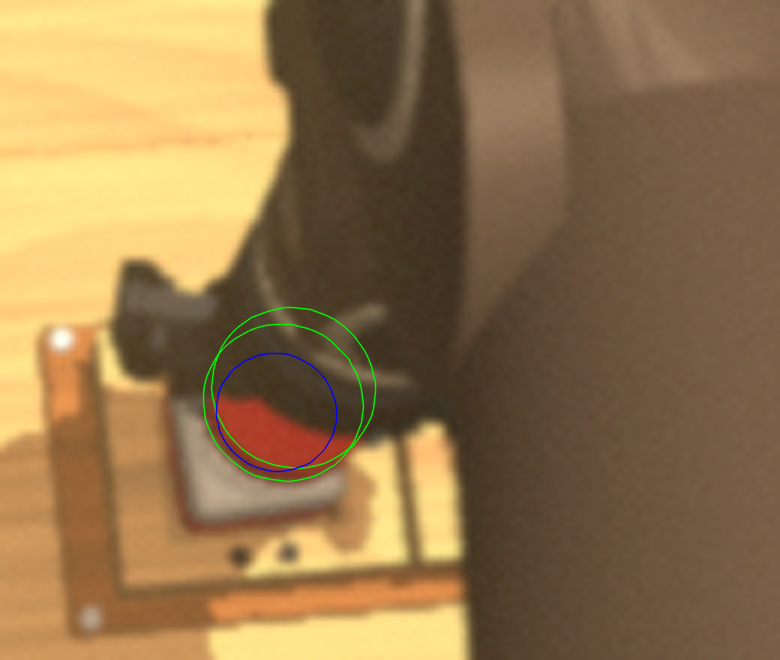

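```bash
python3 - <<'E'
import cv2,numpy as np
from h import crop
s=crop(cv2.imread('pics/g9_scene.png'),245,125,46,62,9);t=crop(cv2.imread('pics/g9_top.png'),365,195,42,38,9)
h=max(s.shape[0],t.shape[0]);t=cv2.copyMakeBorder(t,0,h-t.shape[0],0,0,cv2.BORDER_CONSTANT)
cv2.imwrite('pics/e9.png',np.clip(np.hstack([s,t])*1.5,0,255).astype(np.uint8))
E
```

```text
(no output)
```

View pics/e9.png

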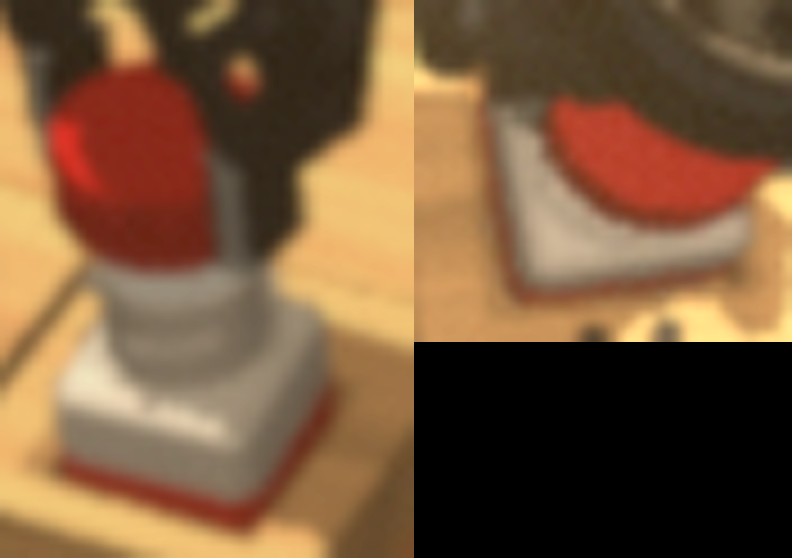

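```bash
python3 - <<'E'
from mv import *
st('end'); robot.close_job()
E
```

```text
end t 23.27 p [ 0.5779 -0.011   0.1156] F [-0.2  0.2 -0.5] M [-0.04  0.05  0.02] op 0.625
the job is handed in; nothing more can be done
```

The job is done and handed in at 23.3 s. The base jar went into the one-dot pocket first and was released. The hardener jar then went into the two-dot pocket, and I unscrewed its red lid and am still holding it above the mouth.

**Jars:** Both touched the pocket floor at the expected height, to within about 0.5 mm. In the last pictures both look upright and seated.

**Lid:** I turned the gripper 73° anticlockwise. The lid stopped rising at about 55–58°, and I turned about 15° past that to be sure it was free. The test lift brought up no jar weight, and the jar stayed put.

**Final hold:** The tool points straight down, at 0.1156 m. By calculation that puts the lid's lower edge about 16 mm above the rim.

**Not confirmed or slightly off:**
- The white mark stayed hidden by the gripper, so I never saw the lid's turn directly. I inferred it from the force, the rise and the free lift.
- The turning-moment readings between steps stayed under about 0.15 N m, so the 0.45–0.7 N m starting torque never showed.
- The last pictures put the lid roughly 1.5–3 mm off the mouth's centre sideways. That is close to the cameras' 2 mm accuracy, so I left it.
- I did not move towards the cartridges, blue tool or wedge. I did not check all four in the last pictures.

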